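Shut the marked stopcock in the bench valve box

ROBOT

A 6-joint arm with a two-finger parallel gripper is mounted at the origin on the work surface. World frame = base frame: x ahead of the robot, y to its left, z up, the work surface at z = 0. Lengths are in m, angles in rad, forces in N, time in s.
With the tool pointing down it reaches from about 0.375 to 0.925 m from the base axis. Payload 5.7 kg.
Tool frame: the origin (TCP) lies at the very end of the fingers, on their centre line; the grasp point (between the pads) lies 19 mm behind it (bot.grip_point_offset is the distance from the TCP to the grasp point, in m); z points along the fingers, y is the direction in which the jaws open and shut (so a half turn about z gives the same grasp; the last joint's range is limited). The gripper opens to 85 mm and grips with 20 to 120 N. Pads are 22 mm wide; open, the fingers measure 114 mm over their backs; the gripper's body (76 mm by 85 mm) begins 54 mm behind the grasp point. The pads swing forward as they close: fully open they stand 13 mm farther back than shut.
Start: joints at [-1.299, 0.359, 1.51, -0, 1.272, -0.115], TCP at [0.226, -0.556, 0.231] pointing down, gripper open.
Joint ranges: [-2.97, 2.97], [-1.01, 2.36], [0.21, 2.38], [-0.96, 4.11], [0.2, 2.71], [-2.98, 2.98]. Speed limits (rad/s): [2.39, 2.39, 3.14, 3.14, 3.14, 3.14].

INTERFACE

Orientations are given as a unit quaternion [x, y, z, w].
In Python, from workcell import bot gives the robot as it stands.
- The arm moves only by the tool drive_tool, never from a script. Its argument "commands" is a list of rows, each a list of 7 numbers: the shift along the tool's x, y, z in cm, then the turn, a rotation vector about the tool's x, y, z in rad, then the opening, from 0 (shut) to 1 (fully open). In form: [[tx, ty, tz, rx, ry, rz, grip], ...]. A call has 1 to 20 rows; each row shifts and turns the commanded pose from where the row before left it, along the tool's axes as they then stand; what a row does not reach is not made up. A row lasts 1/12 s, in which the tool goes at most 41.7 mm and 7.16 degrees, less where a joint would pass 70% of its speed; a pose out of reach is approached as far as the arm can. A call is refused whole if a number of a shift passes 4.17 or a number of a turn 0.125, either way. A call with a gripper value outside its range is refused whole. The fingers move at their own pace and stop on an object; "force" is the grip in N (left out, the last holds). Time passes only in rows, so rows that do not move let the fingers close. It gives the time, the measured TCP pose, the force and the opening at its end, in the units of the state.
- bot.read_state(): the state, without advancing time (a new reading comes with each control period).
- bot.snapshot(name): name is "side" or "top"; returns a dict with "frame" (400x640x3 uint8, red, green, blue), "depth" (400x640 float32, m along the optical axis (not along the pixel's ray), 0 where there is no reading), "fov_y" (degrees; the focal length in pixels is half the picture's height over the tangent of half this angle, whatever the lens; pixels are square), "cx", "cy" (the principal point, pixels), "k1" (the pictures are not rectified: a ray, as slopes to the right and down, at radius r is drawn at 1 + k1 r^2 times it, then the intrinsics apply), "R" (3x3) and "t" (3): a world point X has camera coordinates R X + t. Camera axes: x right, y down, z forward; pixel columns grow to the right and rows downward; lengths in m; the calibration is good to about 2 mm. A picture is of the moment at which its call begins.
- bot.hand_in(): hands the job in, once; it reports no verdict.
The state is a dict: "time_s": time; "q": joint angles; "joint_vel": joint speeds; "tau": joint torques, N m; "ee_pos": TCP position; "ee_rot": TCP orientation; "contact_force": force on the tool from outside, world axes, zero at the start; "ft_torque": the same for the moment, N m; "grip_width": finger opening in m.
Only numpy, scipy, OpenCV 4.12 (cv2) and the standard library are available. Lean on these libraries where they do the work, as an engineer would, in place of code of your own. Each camera call takes 0.05 s, during which the arm holds its last target.

TASK

The low aluminium valve box on the laboratory bench has a loose cover: using only your fingertips, push the cover aside along the box as far as it goes, without lifting or tipping it, to uncover two stopcocks. Then push the marked handle, the one that ends in a round disc, a quarter turn clockwise to its stop so that it lies squarely across its pipe (shut). Leave the cover pushed aside, leave the plain straight handle as it is, and do not disturb the things standing around the box.

Things in the scene. Friction and masses are not known exactly. Their poses are not given: they have to be found in the camera images.
- valve_box: Low aluminium box fixed to the bench, 262 (x) x 312 (y) mm, 74 mm high. Origin: centre of its underside, on the bench; z up. Right part: open compartment with two stopcocks; left part: flat deck. The cover lies on ledges 62 mm high, guided and stopped by a 6 mm thick rim round the whole top, 74 mm high (inner faces at x = -125 and +125, y = -150 and +150 mm).
- compartment (a point): Centre of the compartment's floor, 6 mm above the bench; axes are the box's. In the box's frame the compartment is clear inside from x = -115 to +115 and y = -150 to -4 mm. Two copper pipes run through it along y at x = -45 and +45 mm (tops 26 mm above the bench).
- deck (a point): Centre of the flat deck, 61 mm above the bench, reaching from y = -4 to +150 mm in the box's frame: the cover is parked over it.
- rib (a point): Centre of the black finger rib on the cover, 77 mm above the bench; rib 90 (x) x 14 (y) mm, top at 87 mm. Cover: loose grey plate 246 (x) x 148 (y) x 5 mm, top at 67 mm, 0.3 to 0.6 kg; slides along the box's y with a few N. In the box's frame the rib starts at y = -74 to -62 mm (compartment covered) and reaches y = +76 mm with the cover home over the deck.
- marked (a joint): Angle of the marked handle, rad: 0 = open, along its pipe, pointing to the box's +y; 1.571 = shut, at its stop, across the pipe, pointing to the box's +x. Grows clockwise seen from above. Starts somewhere between 0 and 0.35. Stiff (about 0.1 N m), stays where it is left.
- marked_tip (a point): Centre of the round disc, 26 mm diameter, 8 mm thick, at the end of the marked handle, 45 mm from its axis, 48 mm above the bench. The rest of the handle is a flat steel bar 11 mm wide, 8 mm thick (44 to 52 mm above the bench). It is in either of two places, under the cover at the start.
- marked_axis (a point): Point on the vertical axis of the marked handle at handle height (48 mm above the bench). In the box's frame at y = -108 mm and x = -45 or +45 mm. Hub 22 mm diameter, top 53 mm above the bench. Its axes are the box's.
- other (a joint): Angle of the plain handle, in the same sense. Starts between 0 and 0.2; must be left so.
- other_tip (a point): Point on the plain handle, 45 mm from its axis, 48 mm above the bench. It is a straight steel bar 11 mm wide with a square end 58 mm from its axis, at the other of the two places (axis 90 mm from that of the marked handle, along the box's x).
- tube_rack: Bystander: black rack, 50 x 116 mm, with capped sample tubes, 104 mm high. Origin at the underside's centre, as for all bystanders.
- vial: Bystander: small capped vial, 28 mm diameter, 60 mm high, just to the right of the box.
- bottle: Bystander: capped bottle, 48 mm diameter, 110 mm high, just to the left of the box.
- jar: Bystander: specimen jar, 64 mm diameter, 70 mm high.
- beaker: Bystander: glass beaker, 72 mm diameter, 95 mm high.
- tape: Bystander: roll of paper tape lying flat, 70 mm diameter, 20 mm high.
- cork_block: Bystander: cork block, 30 x 60 x 20 mm.

How it is judged:
By the outcome, as a careful person would: the job done as asked, in the order asked, and still so for the second after the job is handed in, with the robot touching nothing.
It also fails if it takes over 45 s, if anything falls off the work surface, if the arm or the gripper's body presses on something with over 40 N, if the wrist force passes 120 N, or if a joint passes its speed limit or range.

## Working session

There is one attempt and no reset: what is moved stays moved. The work goes in short steps, Python scripts to look and compute and a tool call to move; the robot and the scene stay as the last step left them, time stands still between calls to the robot, and variables do not carry over. Pictures are saved under pics/ and viewed, and the job is handed in when it is done.

Besides the shell and the picture viewer there is one more tool, called by a JSON object that holds its "name" and its "arguments", one argument or row to a line. drive_tool: Moves the arm, as the interface text tells. Its arguments: {"type":"object","properties":{"commands":{"type":"array"},"force":{"type":"number"}},"required":["commands"]}

```bash
mkdir -p pics; ls; python3 - <<'E'
from workcell import bot
import cv2,pickle
print(bot.read_state())
for n in("top","side"):
    s=bot.snapshot(n); pickle.dump(s,open(f"s0_{n}.pkl","wb"))
    cv2.imwrite(f"pics/{n}0.png",s["frame"][:,:,::-1])
    print(n,s["fov_y"],s["cx"],s["cy"],s["k1"],s["R"],s["t"])
E
```

```text
pics
{'time_s': 0.0, 'q': array([-1.29910348e+00,  3.59518788e-01,  1.51142770e+00,  5.91783811e-06,
        1.27246994e+00, -1.15107451e-01]), 'joint_vel': array([-2.83760576e-04, -5.44082712e-04, -3.98220795e-04, -3.22729534e-04,
       -6.02559492e-06,  6.76027729e-04]), 'tau': array([ 3.39871920e-03, -5.27601635e+01, -2.78621203e+01,  1.09486250e-04,
        1.31299387e-02,  1.79605962e-06]), 'ee_pos': array([ 0.22614725, -0.55503122,  0.23044716]), 'ee_rot': array([ 9.81356171e-01,  1.92195822e-01, -6.85025811e-05, -9.09316923e-04]), 'contact_force': array([-0.61106586, -0.07347967,  0.08884919]), 'ft_torque': array([0.02790488, 0.01042757, 0.01121149]), 'grip_width': 0.08562100935487187}
top 45.21292054658949 310.6580702569344 200.71729367327973 0.03873398819127421 [[ 2.97997823e-04 -9.99994361e-01  3.34493774e-03]
 [-9.82822364e-01 -9.10198395e-04 -1.84551817e-01]
 [ 1.84553821e-01 -3.23248358e-03 -9.82817093e-01]] [0.07767223 0.50480614 1.39684413]
side 43.95240018682771 318.9004025634276 192.14535521636589 -0.025279574821297918 [[-0.90026021 -0.43507363  0.015572  ]
 [-0.33778216  0.67548348 -0.65545807]
 [ 0.27465389 -0.59534277 -0.75507101]] [0.47187903 0.18744447 1.38313948]
```

```bash
ls pics
```

```text
side0.png
top0.png
```

View pics/top0.png

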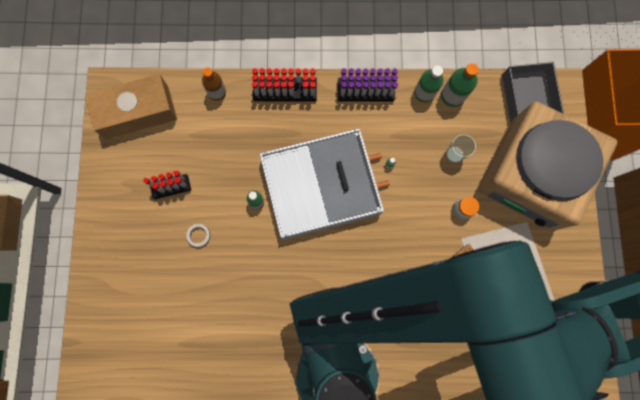

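View pics/side0.png

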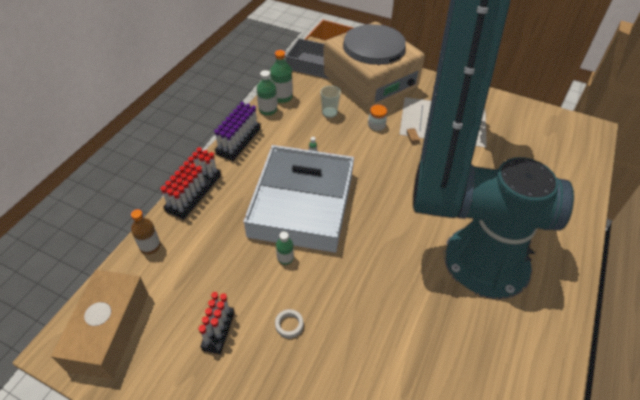

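The top view shows the box with corners near (262,155), (360,131), (383,209) and (281,238). The grey cover is at the right with its rib at (342,177). The bottle is at (255,199) and the vial at (391,162).

```bash
cat > h.py <<'E'
import numpy as np,cv2,pickle
def K(s):
    f=200/np.tan(np.radians(s["fov_y"]/2)); return f
def norm(s,uv):
    uv=np.atleast_2d(np.asarray(uv,float)); f=K(s)
    d=(uv-[s["cx"],s["cy"]])/f
    u=d.copy()
    for _ in range(10): u=d/(1+s["k1"]*(u**2).sum(1,keepdims=True))
    return np.c_[u,np.ones(len(u))]
def plane(s,uv,z):
    r=norm(s,uv)@s["R"]; c=-s["R"].T@s["t"]
    return c+r*((z-c[2])/r[:,2])[:,None]
def cloud(s):
    v,u=np.mgrid[0:400,0:640]
    n=norm(s,np.c_[u.ravel(),v.ravel()])
    P=(n*s["depth"].reshape(-1,1)-s["t"])@s["R"]
    P[s["depth"].ravel()==0]=np.nan
    return P.reshape(400,640,3)
def proj(s,X):
    c=np.atleast_2d(X)@s["R"].T+s["t"]; n=c[:,:2]/c[:,2:]
    return n*(1+s["k1"]*(n**2).sum(1,keepdims=True))*K(s)+[s["cx"],s["cy"]]
E
python3 - <<'E'
from h import *
s=pickle.load(open("s0_top.pkl","rb"))
P=cloud(s)
m=((P[...,2]>.052)&(P[...,2]<.1)).astype(np.uint8)
m[:, :225]=0;m[:,400:]=0;m[:120]=0;m[250:]=0
n,l,st,c=cv2.connectedComponentsWithStats(m)
i=1+st[1:,4].argmax();print(st)
ys,xs=np.where(l==i)
q=P[ys,xs]
r=cv2.minAreaRect(plane(s,np.c_[xs,ys],.074)[:,:2].astype(np.float32)*1000);print(r,cv2.boxPoints(r))
r=cv2.minAreaRect(q[:,:2].astype(np.float32)*1000);print(r)
rb=(P[...,2]>.079)&(l==i)
q=P[rb];print(len(q),np.nanmean(q,0))
# dark rib
g=s["frame"].max(2); mm=(g<45)&(l==i); ys,xs=np.where(mm); print(len(xs), xs.mean(),ys.mean(),plane(s,[[xs.mean(),ys.mean()]],.085), cv2.minAreaRect(plane(s,np.c_[xs,ys],.087)[:,:2].astype(np.float32)*1000))
for a in((391,162),(255,199)): print(P[a[1],a[0]])
im=s["frame"][110:250,220:410,::-1]; cv2.imwrite("pics/z0.png",cv2.resize(im,None,fx=4,fy=4,interpolation=cv2.INTER_CUBIC))
E
```

```text
[[     0      0    640    400 246909]
 [   260    129    124    109   8908]
 [   390    158      5      5     21]
 [   246    190     17     17    162]]
((556.994384765625, 48.53926086425781), (264.3143615722656, 311.4682922363281), 14.69150161743164) [[ 389.66156  165.66476]
 [ 468.65448 -135.62018]
 [ 724.3272   -68.58624]
 [ 645.3343   232.6987 ]]
((558.5988159179688, 48.52861022949219), (263.4585266113281, 312.3356018066406), 14.64783763885498)
189 [0.57277771 0.00623449 0.08553605]
39 341.2564102564103 178.43589743589743 [[ 0.56457062 -0.01215715  0.085     ]] ((564.8875732421875, -11.942280769348145), (76.04918670654297, 6.5456647872924805), 17.388334274291992)
[ 0.62182087 -0.16486386  0.05895543]
[0.50199612 0.24052899 0.08791736]
```

View pics/z0.png

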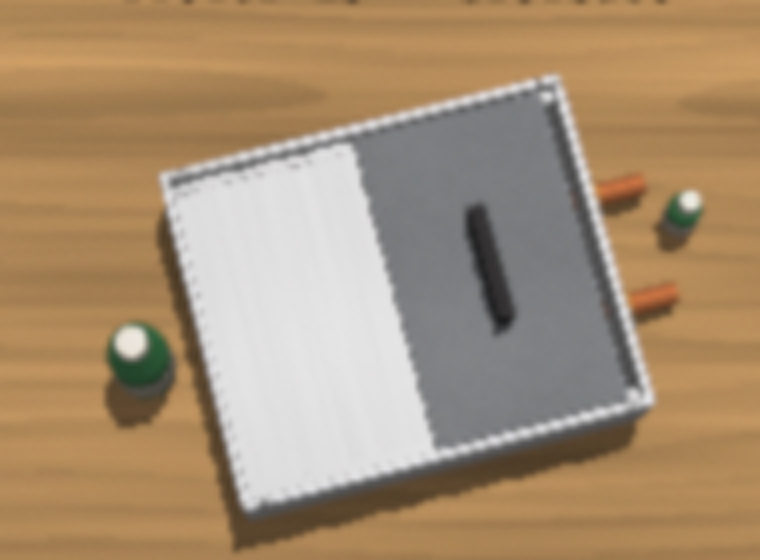

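```bash
cat >> h.py <<'E'
from scipy.spatial.transform import Rotation as Ro
C=np.array([.5575,.0485]); A=np.radians(14.67)
X=np.array([np.cos(A),np.sin(A)]);Y=np.array([-X[1],X[0]])
def tobox(p): d=np.asarray(p)[...,:2]-C; return np.stack([d@X,d@Y],-1)*1000
def toworld(b): b=np.asarray(b)/1000; return C+b[0]*X+b[1]*Y
def rep(st):
    R=Ro.from_quat(st["ee_rot"]).as_matrix()
    print("t",st["time_s"],"box mm",tobox(st["ee_pos"]).round(1),"z",(st["ee_pos"][2]*1000).round(1),"yaw-box deg",np.degrees(np.arctan2(R[1,0],R[0,0])-A).round(2),"toolz",R[:,2].round(4),"F",st["contact_force"].round(1),"w",st["grip_width"].round(4))
    return R
def shift(st,b,z):
    R=rep(st); d=np.r_[toworld(b),z/1000]-st["ee_pos"]; print("tool shift cm",(R.T@d*100).round(2))
E
python3 - <<'E'
from h import *
from workcell import bot
s=pickle.load(open("s0_top.pkl","rb"))
print(tobox(plane(s,[[342.7,175.5]],.087)),tobox(cloud(s)[162,391]),tobox(cloud(s)[199,255]))
for p in ((-131,-156),(131,-156),(131,156),(-131,156)): print(proj(s,np.r_[toworld(p),.074]))
P=cloud(s);b=tobox(P)
m=(P[...,2]>.08)&(abs(b[...,0])<110)&(abs(b[...,1])<120)
q=b[m];print("rib", q.mean(0),q.min(0),q.max(0))
shift(bot.read_state(),(0,-112),230)
E
```

```text
[[ -1.44646519 -66.68471428]] [   8.1893329 -222.6976575] [ -5.06286111 199.82538134]
[[383.43413625 210.62058831]]
[[359.27325563 128.11386386]]
[[259.17329188 153.15439802]]
[[280.29484317 237.36459295]]
rib [  0.51207637 -65.42472878] [-43.33168066 -73.34116732] [ 45.64104718 -58.20530746]Traceback (most recent call last):
  File "<stdin>", line 9, in <module>
  File "h.py", line 32, in shift
    R=rep(st); d=np.r_[toworld(b),z/1000]-st["ee_pos"]; print("tool shift cm",(R.T@d*100).round(2))
  File "h.py", line 29, in rep
    print("t",st["time_s"],"box mm",tobox(st["ee_pos"]).round(1),"z",(st["ee_pos"][2]*1000).round(1),"yaw-box deg",np.degrees(np.arctan2(R[1,0],R[0,0])-A).round(2),"toolz",R[:,2].round(4),"F",st["contact_force"].round(1),"w",st["grip_width"].round(4))
                                                                                                                                                                                                                                 ^^^^^^^^^^^^^^^^^^^^^^
AttributeError: 'float' object has no attribute 'round'
```

```bash
sed -i 's/st\["grip_width"\].round(4)/round(st["grip_width"],4)/' h.py; python3 - <<'E'
from h import *
from workcell import bot
shift(bot.read_state(),(0,-112),230)
E
```

```text
t 0.1 box mm [-473.4 -500. ] z 230.5 yaw-box deg 7.49 toolz [-5.0e-04  1.6e-03 -1.0e+00] F [ 0.3  0.  -0.2] w 0.0853
tool shift cm [ 52.   -32.3    0.11]
```

{"name": "drive_tool", "arguments": {
  "commands": [
    [0, 0, 0, 0, 0, 0.066, 0],
    [0, 0, 0, 0, 0, 0.065, 0],
    [0, 0, 0, 0, 0, 0, 0]
  ]
}}

```text
time_s: 0.35
ee_pos: [0.2262, -0.5553, 0.2308]
ee_rot: [0.992, 0.126, -0.0, -0.001]
contact_force: [0.3, 1.0, 0.3]
grip_width: 0.0518
```

```bash
python3 - <<'E'
from h import *
from workcell import bot
shift(bot.read_state(),(0,-112),230)
E
```

```text
t 0.35 box mm [-473.4 -500.2] z 230.8 yaw-box deg -0.15 toolz [-3.0e-04  1.1e-03 -1.0e+00] F [0.3 1.  0.3] w 0.0518
tool shift cm [ 47.24 -38.94   0.12]
```

{"name": "drive_tool", "arguments": {
  "commands": [
    [2.6, -2.15, 0, 0, 0, 0, 0],
    [2.6, -2.15, 0, 0, 0, 0, 0],
    [2.6, -2.15, 0, 0, 0, 0, 0],
    [2.6, -2.15, 0, 0, 0, 0, 0],
    [2.6, -2.15, 0, 0, 0, 0, 0],
    [2.6, -2.15, 0, 0, 0, 0, 0],
    [2.6, -2.15, 0, 0, 0, 0, 0],
    [2.6, -2.15, 0, 0, 0, 0, 0],
    [2.6, -2.15, 0, 0, 0, 0, 0],
    [2.6, -2.15, 0, 0, 0, 0, 0],
    [2.6, -2.15, 0, 0, 0, 0, 0],
    [2.6, -2.15, 0, 0, 0, 0, 0],
    [2.6, -2.15, 0, 0, 0, 0, 0],
    [2.6, -2.15, 0, 0, 0, 0, 0],
    [2.6, -2.15, 0, 0, 0, 0, 0],
    [2.6, -2.15, 0, 0, 0, 0, 0],
    [2.6, -2.15, 0, 0, 0, 0, 0],
    [2.6, -2.15, 0, 0, 0, 0, 0],
    [0, 0, 0, 0, 0, 0, 0],
    [0, 0, 0, 0, 0, 0, 0]
  ]
}}

```text
time_s: 2.02
ee_pos: [0.5817, -0.0613, 0.2309]
ee_rot: [0.992, 0.13, -0.0, -0.0]
contact_force: [-0.8, -1.0, -0.2]
grip_width: 0.0001
```

```bash
python3 - <<'E'
from h import *
from workcell import bot
shift(bot.read_state(),(0,-112),73)
E
```

```text
t 2.0167 box mm [  -4.4 -112.4] z 230.9 yaw-box deg 0.26 toolz [-6.e-04  1.e-04 -1.e+00] F [-0.8 -1.  -0.2] w 0.0001
tool shift cm [ 0.45 -0.03 15.79]
```

{"name": "drive_tool", "arguments": {
  "commands": [
    [0.45, 0, 2.0, 0, 0, 0, 0],
    [0, 0, 2.5, 0, 0, 0, 0],
    [0, 0, 2.5, 0, 0, 0, 0],
    [0, 0, 2.5, 0, 0, 0, 0],
    [0, 0, 2.5, 0, 0, 0, 0],
    [0, 0, 2.0, 0, 0, 0, 0],
    [0, 0, 1.0, 0, 0, 0, 0],
    [0, 0, 0.4, 0, 0, 0, 0],
    [0, 0, 0.2, 0, 0, 0, 0],
    [0, 0, 0, 0, 0, 0, 0]
  ]
}}

```text
time_s: 2.85
ee_pos: [0.5859, -0.0622, 0.0759]
ee_rot: [0.992, 0.127, 0.0, 0.0]
contact_force: [0.6, -0.5, 0.1]
grip_width: -0.0002
```

```bash
python3 - <<'E'
from h import *
from workcell import bot
shift(bot.read_state(),(0,54),73)
s=bot.snapshot("top"); im=s["frame"][110:250,220:410,::-1]; cv2.imwrite("pics/z1.png",cv2.resize(im,None,fx=4,fy=4,interpolation=cv2.INTER_CUBIC))
s=bot.snapshot("side"); im=s["frame"][130:260,230:380,::-1]; cv2.imwrite("pics/sz1.png",cv2.resize(im,None,fx=4,fy=4,interpolation=cv2.INTER_CUBIC))
E
```

```text
t 2.85 box mm [  -0.6 -114.3] z 75.9 yaw-box deg -0.02 toolz [ 8.e-04 -2.e-04 -1.e+00] F [ 0.6 -0.5  0.1] w -0.0002
tool shift cm [  0.05 -16.83   0.28]
```

View pics/sz1.png

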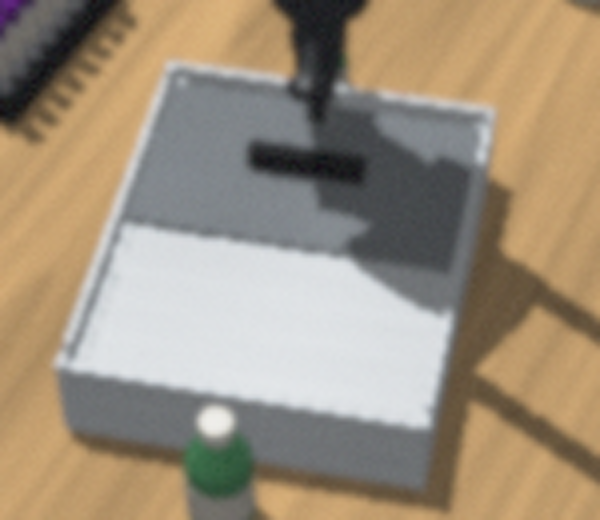

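The closed fingertips stand just behind the middle of the rib (rib at about (305,160) in the side crop, tips at (318,115)). Next I push gently.

{"name": "drive_tool", "arguments": {
  "commands": [
    [0.05, -0.5, 0.2, 0, 0, 0, 0],
    [0, -0.5, 0, 0, 0, 0, 0],
    [0, -0.5, 0, 0, 0, 0, 0],
    [0, -0.5, 0, 0, 0, 0, 0],
    [0, -0.5, 0, 0, 0, 0, 0],
    [0, -0.6, 0, 0, 0, 0, 0],
    [0, -0.8, 0, 0, 0, 0, 0],
    [0, -0.8, 0, 0, 0, 0, 0],
    [0, -0.8, 0, 0, 0, 0, 0],
    [0, -0.8, 0, 0, 0, 0, 0],
    [0, -0.8, 0, 0, 0, 0, 0]
  ]
}}

```text
time_s: 3.87
ee_pos: [0.568, 0.0078, 0.0735]
ee_rot: [0.992, 0.128, 0.0, 0.0]
contact_force: [0.6, -4.9, 0.2]
grip_width: 0.0
```

```bash
python3 - <<'E'
from h import *
from workcell import bot
shift(bot.read_state(),(0,54),73)
s=bot.snapshot("side"); im=s["frame"][130:260,230:380,::-1]; cv2.imwrite("pics/sz2.png",cv2.resize(im,None,fx=4,fy=4,interpolation=cv2.INTER_CUBIC))
E
```

```text
t 3.8667 box mm [ -0.1 -42. ] z 73.5 yaw-box deg -0.0 toolz [ 4.e-04 -2.e-04 -1.e+00] F [ 0.6 -4.9  0.2] w 0.0
tool shift cm [ 0.01 -9.6   0.04]
```

View pics/sz2.png

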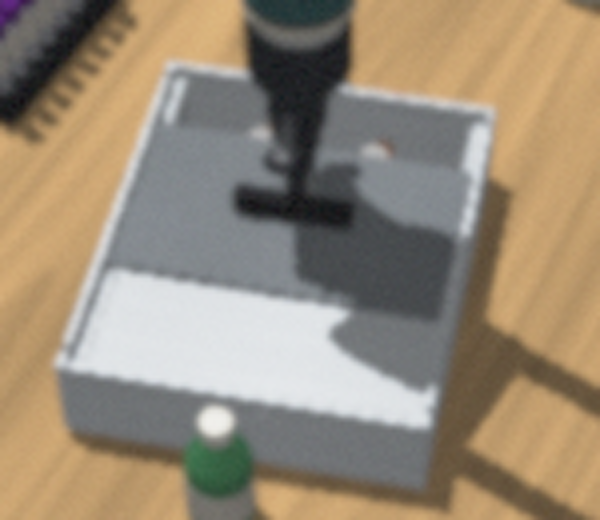

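The cover is sliding flat, and the hubs are starting to show at about (260,135) and (378,150). I'll continue towards the stop.

{"name": "drive_tool", "arguments": {
  "commands": [
    [0, -0.8, 0, 0, 0, 0, 0],
    [0, -0.8, 0, 0, 0, 0, 0],
    [0, -0.8, 0, 0, 0, 0, 0],
    [0, -0.8, 0, 0, 0, 0, 0],
    [0, -0.8, 0, 0, 0, 0, 0],
    [0, -0.8, 0, 0, 0, 0, 0],
    [0, -0.8, 0, 0, 0, 0, 0],
    [0, -0.8, 0, 0, 0, 0, 0],
    [0, -0.8, 0, 0, 0, 0, 0],
    [0, -0.6, 0, 0, 0, 0, 0],
    [0, -0.4, 0, 0, 0, 0, 0],
    [0, -0.2, 0, 0, 0, 0, 0],
    [0, 0, 0, 0, 0, 0, 0]
  ]
}}

```text
time_s: 5.0
ee_pos: [0.5459, 0.089, 0.0733]
ee_rot: [0.992, 0.128, -0.001, -0.0]
contact_force: [0.2, -3.2, 2.2]
grip_width: -0.0001
```

```bash
cat > look.py <<'E'
import sys
from h import *
from workcell import bot
shift(bot.read_state(),(0,54),73)
n=sys.argv[1]
s=bot.snapshot("top"); pickle.dump(s,open(f"s{n}_top.pkl","wb"));im=s["frame"][110:250,220:410,::-1]; cv2.imwrite(f"pics/z{n}.png",cv2.resize(im,None,fx=4,fy=4,interpolation=cv2.INTER_CUBIC))
s=bot.snapshot("side"); pickle.dump(s,open(f"s{n}_side.pkl","wb"));im=s["frame"][130:260,230:380,::-1]; cv2.imwrite(f"pics/sz{n}.png",cv2.resize(im,None,fx=4,fy=4,interpolation=cv2.INTER_CUBIC))
E
python3 look.py 3
```

```text
t 5.0 box mm [-1.  42.1] z 73.3 yaw-box deg 0.02 toolz [-0.0013 -0.     -1.    ] F [ 0.2 -3.2  2.2] w -0.0001
tool shift cm [ 0.1  -1.19  0.03]
```

View pics/sz3.png

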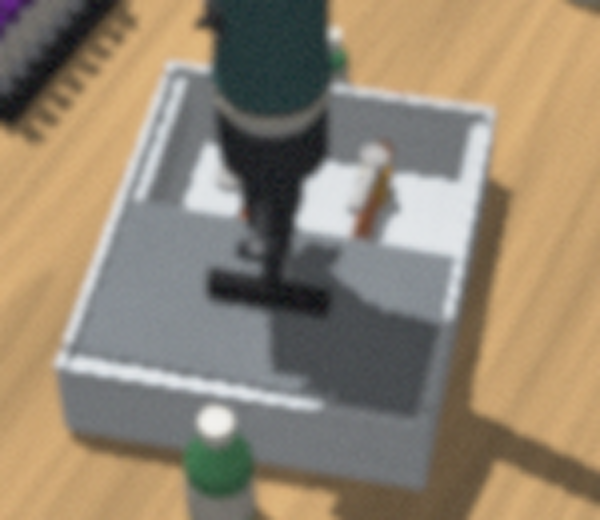

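View pics/z3.png

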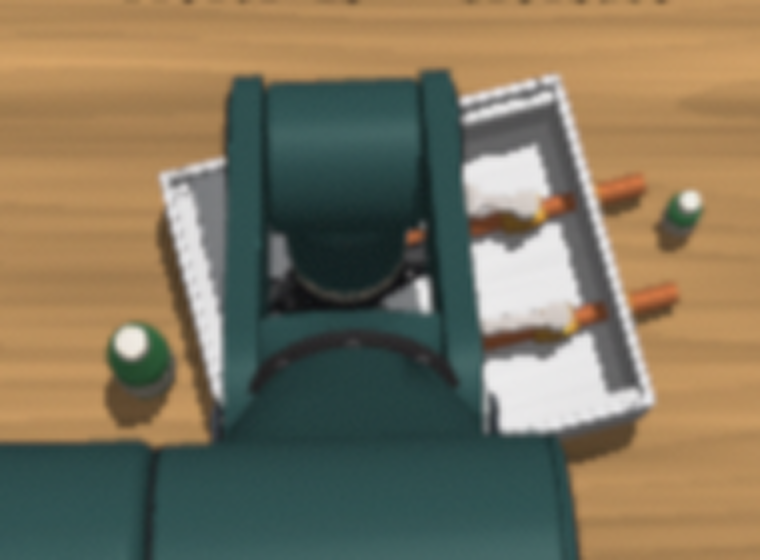

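The cover lies flat, about 1 cm from the stop, and both handles show. I'll finish slowly.

{"name": "drive_tool", "arguments": {
  "commands": [
    [0.1, -0.3, 0, 0, 0, 0, 0],
    [0, -0.3, 0, 0, 0, 0, 0],
    [0, -0.3, 0, 0, 0, 0, 0],
    [0, -0.2, 0, 0, 0, 0, 0],
    [0, -0.1, 0, 0, 0, 0, 0],
    [0, -0.1, 0, 0, 0, 0, 0],
    [0, 0, 0, 0, 0, 0, 0]
  ]
}}

```text
time_s: 5.68
ee_pos: [0.5444, 0.0991, 0.0732]
ee_rot: [0.992, 0.128, -0.0, 0.002]
contact_force: [0.8, -13.7, 1.7]
grip_width: 0.0003
```

```bash
python3 - <<'E'
from h import *
from workcell import bot
shift(bot.read_state(),(0,54),73)
E
```

```text
t 5.6833 box mm [ 0.2 52.3] z 73.2 yaw-box deg 0.05 toolz [-3.0e-04 -3.4e-03 -1.0e+00] F [  0.8 -13.7   1.7] w 0.0003
tool shift cm [-0.02 -0.17  0.02]
```

Force jumped to 13.7 N, so the cover is at the stop. I'll back off, rise and clear the view.

{"name": "drive_tool", "arguments": {
  "commands": [
    [0, 0.7, 0, 0, 0, 0, 0],
    [0, 0.8, 0, 0, 0, 0, 0],
    [0, 0, -3, 0, 0, 0, 0],
    [0, 0, -4, 0, 0, 0, 0],
    [0, 2, -3, 0, 0, 0, 0],
    [-0.5, 4, 0, 0, 0, 0, 0],
    [-0.5, 4, 0, 0, 0, 0, 0],
    [-0.5, 4, 0, 0, 0, 0, 0],
    [-0.5, 4, 0, 0, 0, 0, 0],
    [-0.5, 4, 0, 0, 0, 0, 0],
    [-0.5, 4, 0, 0, 0, 0, 0],
    [-0.5, 4, 0, 0, 0, 0, 0],
    [0, 3, 0, 0, 0, 0, 0],
    [0, 0, 0, 0, 0, 0, 0],
    [0, 0, 0, 0, 0, 0, 0]
  ]
}}

```text
time_s: 6.93
ee_pos: [0.598, -0.243, 0.1728]
ee_rot: [0.992, 0.126, 0.0, -0.001]
contact_force: [0.9, 1.0, 0.1]
grip_width: 0.0
```

```bash
python3 look.py 4
```

```text
t 6.9333 box mm [ -34.6 -292.2] z 172.8 yaw-box deg -0.19 toolz [ 2.0e-04  1.3e-03 -1.0e+00] F [0.9 1.  0.1] w 0.0
tool shift cm [  3.34 -34.62  10.02]
```

View pics/sz4.png

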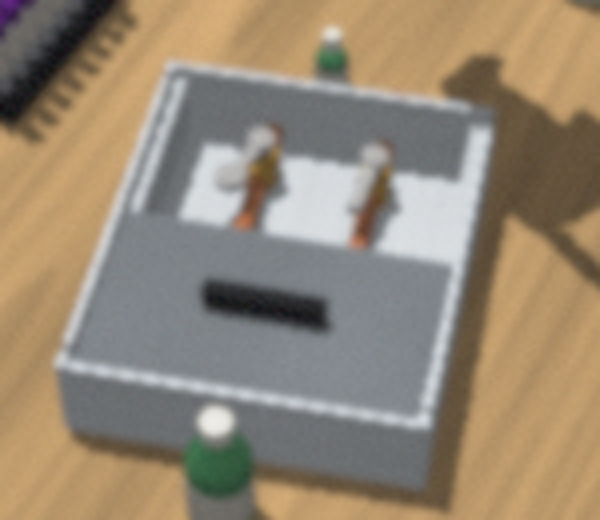

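View pics/z4.png

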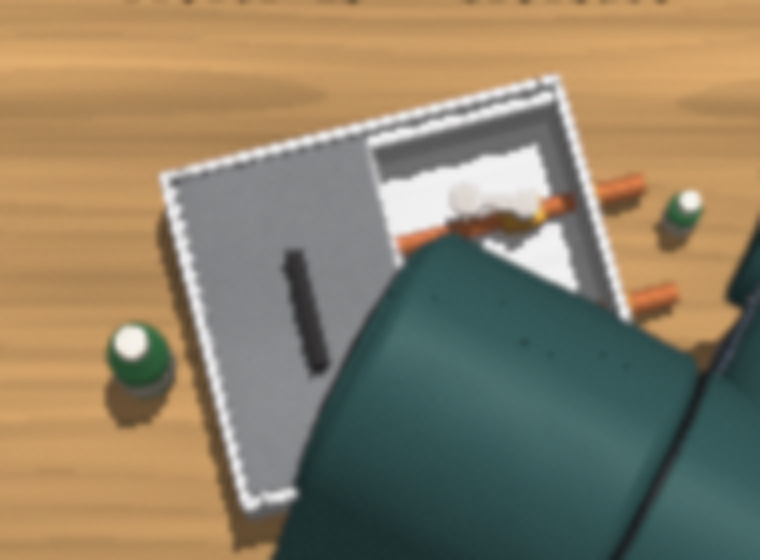

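The disc handle is the one at box x = +45 (disc at (465,198) in the top crop, (232,175) in the side crop). The plain one is at x = -45. The cover is home, flat against the far rim.

```bash
python3 - <<'E'
from h import *
s=pickle.load(open("s4_top.pkl","rb"));q=pickle.load(open("s4_side.pkl","rb"))
f=lambda p:np.array([[220+(p[0]+.5)/4-.5,110+(p[1]+.5)/4-.5]]); g=lambda p:np.array([[230+(p[0]+.5)/4-.5,130+(p[1]+.5)/4-.5]])
print("disc",tobox(plane(s,f((465,198)),.052)),tobox(plane(q,g((232,175)),.052)))
print("hub m",tobox(plane(s,f((524,203)),.053)),tobox(plane(q,g((263,137)),.053)))
print("hub o",tobox(plane(q,g((376,153)),.053)),"end o",tobox(plane(q,g((360,200)),.052)))
print("rib",tobox(plane(s,f((307,311)),.087)),tobox(plane(q,g((267,298)),.087)))
P=cloud(q);b=tobox(P);m=(P[...,2]>.079)&(P[...,2]<.095)&(abs(b[...,0])<110)&(b[...,1]>0)&(b[...,1]<140);print("rib depth",b[m].mean(0),b[m].min(0),b[m].max(0))
m=(abs(b[...,0])<100)&(b[...,1]>15)&(b[...,1]<140)&(P[...,2]<.078);A=np.c_[b[m],np.ones(m.sum())];print(np.linalg.lstsq(A,P[m][:,2]*1000,rcond=None)[0])
m=(P[...,2]>.044)&(P[...,2]<.058)&(abs(b[...,0])<105)&(b[...,1]<-12)&(b[...,1]>-140);
for lo,hi in((-100,0),(0,105)):
    k=m&(b[...,0]>lo)&(b[...,0]<hi)
    for y in range(-125,-20,10):
        z=k&(b[...,1]>=y)&(b[...,1]<y+10)
        if z.any(): print(lo,y,b[z][:,0].min().round(),b[z][:,0].max().round(),z.sum())
E
```

```text
disc [[ 60.76018778 -64.71401786]] [[ 58.4533534  -62.37608337]]
hub m [[  45.39282326 -106.9394527 ]] [[  44.09444264 -105.79668509]]
hub o [[ -45.07859076 -107.1257463 ]] end o [[-42.26157891 -57.22244594]]
rib [[-1.67992747 74.40293217]] [[-1.85677711 79.09906147]]
rib depth [ 2.49357078 77.75287826] [-42.35602708  65.99602961] [47.4168126  86.83125667]
[8.32651805e-04 1.88732058e-03 6.45394022e+01]
-100 -125 -47.0 -41.0 2
-100 -115 -53.0 -34.0 12
-100 -105 -54.0 -35.0 17
-100 -95 -47.0 -37.0 11
-100 -85 -46.0 -34.0 10
-100 -75 -45.0 -35.0 9
-100 -65 -43.0 -33.0 8
-100 -55 -42.0 -33.0 8
-100 -45 -34.0 -34.0 1
0 -125 41.0 54.0 5
0 -115 36.0 56.0 16
0 -105 38.0 56.0 11
0 -95 46.0 60.0 12
0 -85 51.0 61.0 7
0 -75 51.0 71.0 19
0 -65 50.0 73.0 17
0 -55 52.0 71.0 10
```

{"name": "drive_tool", "arguments": {
  "commands": [
    [0.6, -2.6, 0, 0, 0, 0, 0],
    [0.6, -2.6, 0, 0, 0, 0, 0],
    [0.6, -2.6, 0, 0, 0, 0, 0],
    [0.6, -2.6, 0, 0, 0, 0, 0],
    [0.6, -2.6, 0, 0, 0, 0, 0],
    [0.6, -2.6, 0, 0, 0, 0, 0],
    [0.6, -2.6, 0, 0, 0, 0, 0],
    [0.6, -2.6, 0, 0, 0, 0, 0],
    [0.6, -2.4, 0, 0, 0, 0, 0],
    [0, 0, 2, 0, 0, 0, 0],
    [0, 0, 3, 0, 0, 0, 0],
    [0, 0, 2, 0, 0, 0, 0],
    [0, 0, 0, 0, 0, 0, 0],
    [0, 0, 0, 0, 0, 0, 0]
  ]
}}

```text
time_s: 8.2
ee_pos: [0.5897, -0.0017, 0.1026]
ee_rot: [0.992, 0.128, -0.002, -0.001]
contact_force: [1.8, -0.4, 0.4]
grip_width: -0.0002
```

```bash
python3 - <<'E'
from h import *
from workcell import bot
shift(bot.read_state(),(19,-58),40)
E
```

```text
t 8.2 box mm [ 18.4 -56.7] z 102.6 yaw-box deg 0.08 toolz [-3.3e-03  9.0e-04 -1.0e+00] F [ 1.8 -0.4  0.4] w -0.0002
tool shift cm [0.08 0.14 6.26]
```

{"name": "drive_tool", "arguments": {
  "commands": [
    [0, 0.1, 1.5, 0, 0, 0, 0],
    [0, 0, 1.5, 0, 0, 0, 0],
    [0, 0, 1.2, 0, 0, 0, 0],
    [0, 0, 1.0, 0, 0, 0, 0],
    [0, 0, 0.7, 0, 0, 0, 0],
    [0, 0, 0.3, 0, 0, 0, 0],
    [0, 0, 0, 0, 0, 0, 0],
    [0, 0, 0, 0, 0, 0, 0]
  ]
}}

```text
time_s: 8.87
ee_pos: [0.592, -0.0043, 0.0416]
ee_rot: [0.992, 0.128, 0.0, -0.0]
contact_force: [-0.8, 0.6, -0.0]
grip_width: 0.0003
```

```bash
python3 look.py 5
```

```text
t 8.8667 box mm [ 20.  -59.8] z 41.6 yaw-box deg -0.01 toolz [ 3.e-04  1.e-04 -1.e+00] F [-0.8  0.6 -0. ] w 0.0003
tool shift cm [ -2.   -11.38  -3.14]
```

View pics/sz5.png

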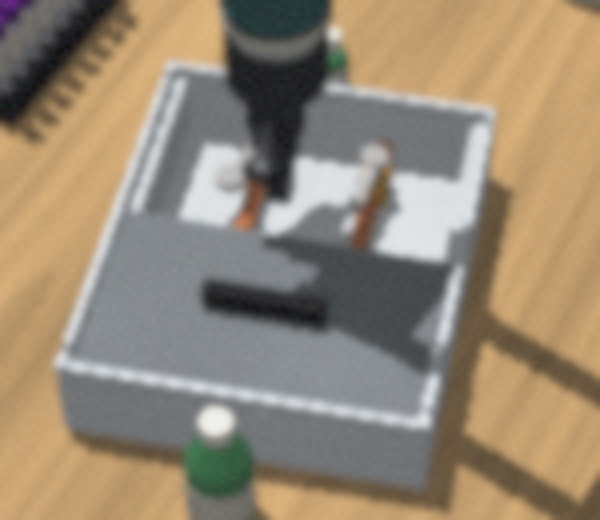

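The fingertips (about (278,190) in the side crop) stand between the handles, next to the disc and clear of both. I'll start the arc push.

{"name": "drive_tool", "arguments": {
  "commands": [
    [0.5, -0.1, 0, 0, 0, 0, 0],
    [0.5, -0.1, 0, 0, 0, 0, 0],
    [0.5, -0.1, 0, 0, 0, 0, 0],
    [0.4, -0.1, 0, 0, 0, 0, 0],
    [0.4, -0.1, 0, 0, 0, 0, 0],
    [0.4, 0, 0, 0, 0, 0, 0],
    [0.5, 0, 0, 0, 0, 0, 0],
    [0.5, 0, 0, 0, 0, 0, 0],
    [0.4, 0, 0, 0, 0, 0, 0]
  ]
}}

```text
time_s: 9.72
ee_pos: [0.6304, 0.0111, 0.0411]
ee_rot: [0.992, 0.127, -0.0, -0.0]
contact_force: [-2.6, -1.0, 0.9]
grip_width: -0.0
```

```bash
python3 look.py 6
```

```text
t 9.7167 box mm [ 61.1 -54.6] z 41.1 yaw-box deg -0.02 toolz [-5.e-04  2.e-04 -1.e+00] F [-2.6 -1.   0.9] w -0.0
tool shift cm [ -6.11 -10.86  -3.18]
```

View pics/sz6.png

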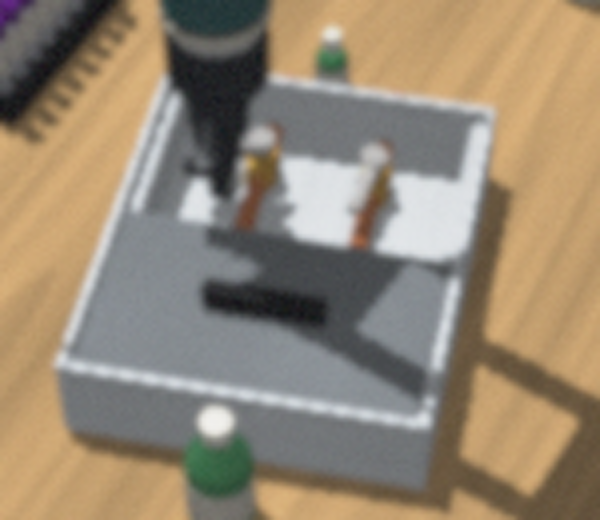

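The push force is about 2.8 N, as expected, and the disc is hidden behind the fingers. I'll continue round.

{"name": "drive_tool", "arguments": {
  "commands": [
    [0.5, 0.2, 0, 0, 0, 0, 0],
    [0.5, 0.3, 0, 0, 0, 0, 0],
    [0.5, 0.3, 0, 0, 0, 0, 0],
    [0.4, 0.4, 0, 0, 0, 0, 0],
    [0.4, 0.4, 0, 0, 0, 0, 0],
    [0.1, 0.4, 0, 0, 0, 0, 0],
    [0.1, 0.3, 0, 0, 0, 0, 0],
    [0, 0, 0, 0, 0, 0, 0]
  ]
}}

```text
time_s: 10.48
ee_pos: [0.6619, -0.0055, 0.0417]
ee_rot: [0.992, 0.127, 0.001, 0.0]
contact_force: [0.5, 2.4, 1.4]
grip_width: -0.0004
```

```bash
python3 look.py 7
```

```text
t 10.4833 box mm [ 87.3 -78.7] z 41.7 yaw-box deg -0.05 toolz [ 2.9e-03  1.0e-04 -1.0e+00] F [0.5 2.4 1.4] w -0.0004
tool shift cm [ -8.74 -13.26  -3.16]
```

View pics/sz7.png

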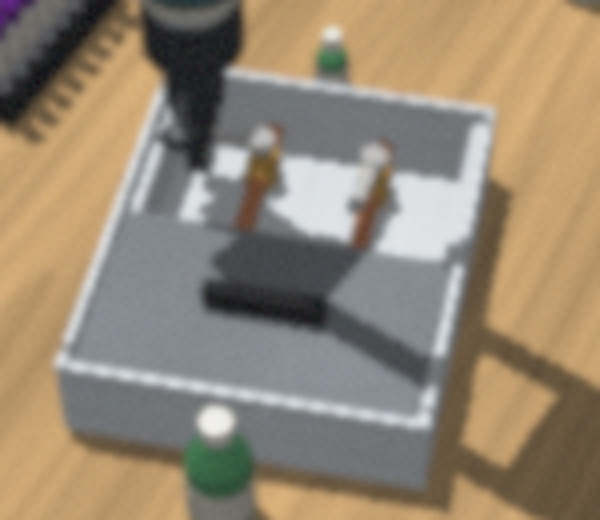

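View pics/z7.png

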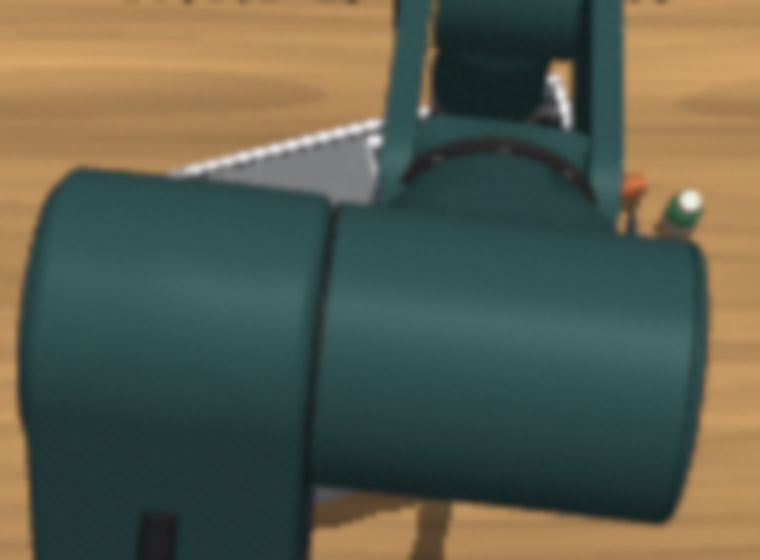

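The force is still only about 2.4 N, so the stop isn't reached yet. I'll push on in small steps and watch the force.

{"name": "drive_tool", "arguments": {
  "commands": [
    [0, 0.2, 0, 0, 0, 0, 0],
    [0, 0.2, 0, 0, 0, 0, 0],
    [0, 0, 0, 0, 0, 0, 0]
  ]
}}

```text
time_s: 10.83
ee_pos: [0.6616, -0.0089, 0.0415]
ee_rot: [0.992, 0.128, 0.0, -0.0]
contact_force: [1.3, 2.8, -0.3]
grip_width: 0.0002
```

```bash
python3 -c "
from h import *
from workcell import bot
rep(bot.read_state())"
```

```text
t 10.8333 box mm [ 86.2 -81.9] z 41.5 yaw-box deg -0.02 toolz [ 1.e-03  2.e-04 -1.e+00] F [ 1.3  2.8 -0.3] w 0.0002
```

{"name": "drive_tool", "arguments": {
  "commands": [
    [0, 0.2, 0, 0, 0, 0, 0],
    [0, 0.1, 0, 0, 0, 0, 0],
    [0, 0, 0, 0, 0, 0, 0]
  ]
}}

```text
time_s: 11.08
ee_pos: [0.6621, -0.0113, 0.0415]
ee_rot: [0.992, 0.127, 0.0, -0.0]
contact_force: [1.2, 5.0, 1.2]
grip_width: 0.0005
```

```bash
python3 -c "
from h import *
from workcell import bot
rep(bot.read_state())"
```

```text
t 11.0833 box mm [ 86.1 -84.3] z 41.5 yaw-box deg -0.03 toolz [ 5.e-04  1.e-03 -1.e+00] F [1.2 5.  1.2] w 0.0005
```

{"name": "drive_tool", "arguments": {
  "commands": [
    [0, 0.1, 0, 0, 0, 0, 0],
    [0, 0.1, 0, 0, 0, 0, 0],
    [0, 0, 0, 0, 0, 0, 0]
  ]
}}

```text
time_s: 11.33
ee_pos: [0.6623, -0.0117, 0.0414]
ee_rot: [0.992, 0.127, 0.0, -0.002]
contact_force: [1.0, 10.4, 2.7]
grip_width: 0.0002
```

```bash
python3 -c "
from h import *
from workcell import bot
rep(bot.read_state())"
```

```text
t 11.3333 box mm [ 86.1 -84.8] z 41.4 yaw-box deg -0.05 toolz [-2.0e-04  3.1e-03 -1.0e+00] F [ 1.  10.4  2.7] w 0.0002
```

The force rose to 10 N with no further motion, so the handle is at its stop. I'll back off, rise and look.

{"name": "drive_tool", "arguments": {
  "commands": [
    [0, -0.6, 0, 0, 0, 0, 0],
    [-0.3, -0.8, 0, 0, 0, 0, 0],
    [0, 0, -2, 0, 0, 0, 0],
    [0, 0, -3, 0, 0, 0, 0],
    [0, 0, -4, 0, 0, 0, 0],
    [0, 0, -4, 0, 0, 0, 0],
    [-1, 3.5, 0, 0, 0, 0, 0],
    [-1, 3.5, 0, 0, 0, 0, 0],
    [-1, 3.5, 0, 0, 0, 0, 0],
    [-1, 3.5, 0, 0, 0, 0, 0],
    [-1, 3.5, 0, 0, 0, 0, 0],
    [-1, 3.5, 0, 0, 0, 0, 0],
    [-1, 3.5, 0, 0, 0, 0, 0],
    [-1, 3.5, 0, 0, 0, 0, 0],
    [-1, 3.5, 0, 0, 0, 0, 0],
    [-1, 3.5, 0, 0, 0, 0, 0],
    [0, 0, 0, 0, 0, 0, 0],
    [0, 0, 0, 0, 0, 0, 0]
  ]
}}

```text
time_s: 12.83
ee_pos: [0.6461, -0.3671, 0.1704]
ee_rot: [0.992, 0.126, -0.001, -0.0]
contact_force: [-0.4, 0.8, 0.1]
grip_width: -0.0002
```

```bash
python3 look.py 8; python3 - <<'E'
from h import *
for n in("top","side"):
    s=pickle.load(open(f"s8_{n}.pkl","rb")); cv2.imwrite(f"pics/{n}8.png",s["frame"][:,:,::-1])
E
```

```text
t 12.8333 box mm [ -19.5 -424.5] z 170.4 yaw-box deg -0.21 toolz [-1.9e-03 -1.0e-04 -1.0e+00] F [-0.4  0.8  0.1] w -0.0002
tool shift cm [  1.79 -47.85   9.75]
```

View pics/sz8.png

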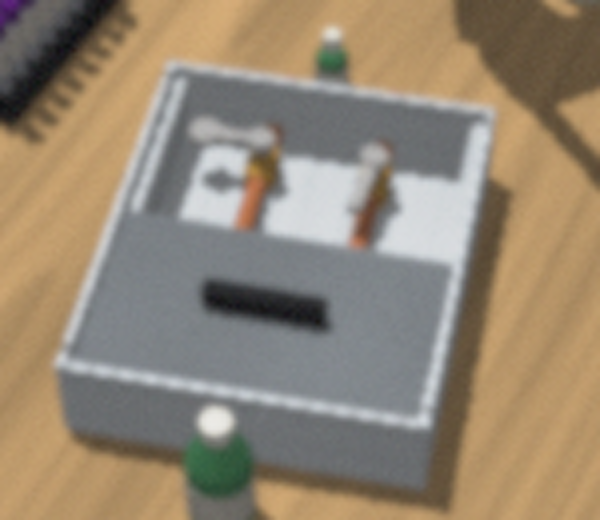

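View pics/top8.png

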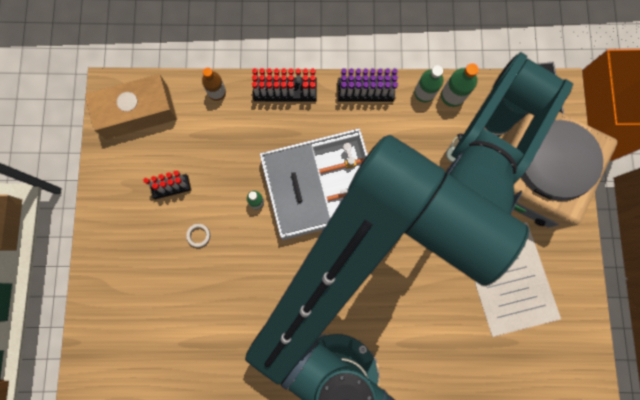

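View pics/z8.png

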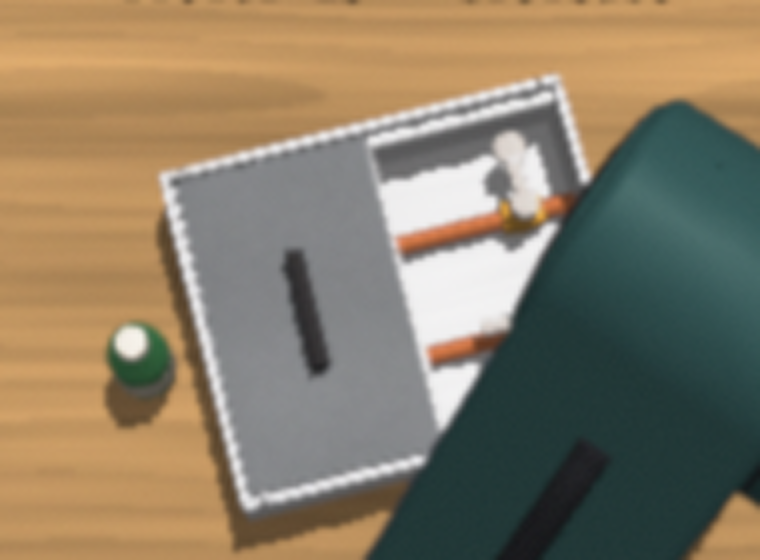

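The marked handle now lies across its pipe: disc at (508,148), hub at (525,203) in the top crop, with its shadow squarely across in the side crop. I'll check the angles and compare the bystanders with the first picture.

```bash
python3 - <<'E'
from h import *
s=pickle.load(open("s8_top.pkl","rb"));q=pickle.load(open("s8_side.pkl","rb"))
f=lambda p:np.array([[220+(p[0]+.5)/4-.5,110+(p[1]+.5)/4-.5]]); g=lambda p:np.array([[230+(p[0]+.5)/4-.5,130+(p[1]+.5)/4-.5]])
for S,F,d,h in((s,f,(508,148),(525,203)),(q,g,(207,130),(263,137))):
    D=tobox(plane(S,F(d),.052))[0];H=tobox(plane(S,F(h),.053))[0];v=D-H;print(D,H,np.arctan2(v[0],v[1]))
print("other end",tobox(plane(q,g((360,200)),.052)))
q4=pickle.load(open("s4_side.pkl","rb"));q0=pickle.load(open("s0_side.pkl","rb"))
print("other region diff vs s4",np.abs(q["frame"][163:190,315:332].astype(int)-q4["frame"][163:190,315:332]).mean())
d=np.abs(q["frame"].astype(int)-q0["frame"]).max(2); m=(d>50).astype(np.uint8)
n,l,st,c=cv2.connectedComponentsWithStats(m); print([tuple(x) for x in st[1:] if x[4]>8])
E
```

```text
[  90.59349735 -106.8713545 ] [  45.20089574 -107.67458484] 1.5531029913149197
[  88.73968035 -105.09789881] [  44.09444264 -105.79668509] 1.5551456266364134
other end [[-42.26157891 -57.22244594]]
other region diff vs s4 2.206971677559913
[(np.int32(322), np.int32(0), np.int32(28), np.int32(9), np.int32(163)), (np.int32(371), np.int32(0), np.int32(23), np.int32(19), np.int32(349)), (np.int32(484), np.int32(2), np.int32(5), np.int32(4), np.int32(9)), (np.int32(477), np.int32(6), np.int32(11), np.int32(7), np.int32(62)), (np.int32(323), np.int32(10), np.int32(27), np.int32(65), np.int32(891)), (np.int32(473), np.int32(15), np.int32(12), np.int32(32), np.int32(98)), (np.int32(343), np.int32(21), np.int32(94), np.int32(186), np.int32(5245)), (np.int32(433), np.int32(33), np.int32(11), np.int32(10), np.int32(66)), (np.int32(468), np.int32(47), np.int32(10), np.int32(12), np.int32(51)), (np.int32(466), np.int32(58), np.int32(10), np.int32(9), np.int32(43)), (np.int32(464), np.int32(67), np.int32(10), np.int32(7), np.int32(45)), (np.int32(464), np.int32(75), np.int32(70), np.int32(109), np
[... 429 characters left out ...]
nt32(4), np.int32(22)), (np.int32(540), np.int32(160), np.int32(28), np.int32(20), np.int32(213)), (np.int32(275), np.int32(163), np.int32(52), np.int32(29), np.int32(898)), (np.int32(325), np.int32(162), np.int32(25), np.int32(34), np.int32(404)), (np.int32(530), np.int32(182), np.int32(49), np.int32(100), np.int32(2278)), (np.int32(250), np.int32(187), np.int32(92), np.int32(47), np.int32(2973)), (np.int32(407), np.int32(213), np.int32(66), np.int32(73), np.int32(1613)), (np.int32(490), np.int32(232), np.int32(8), np.int32(6), np.int32(18)), (np.int32(424), np.int32(287), np.int32(96), np.int32(58), np.int32(2599)), (np.int32(546), np.int32(286), np.int32(18), np.int32(24), np.int32(297))]
```

View pics/side8.png

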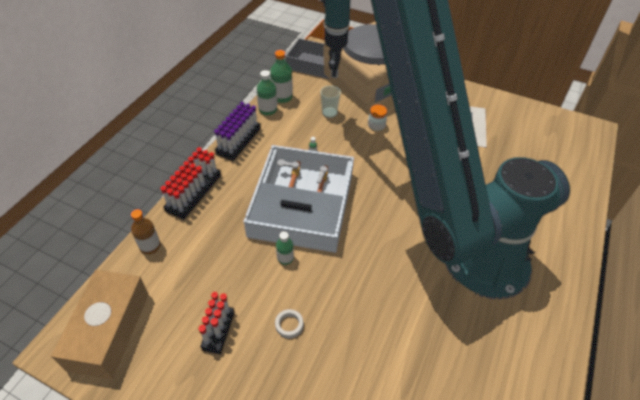

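All is as it should be: the side view shows the bystanders where they were and the arm free in the air.

```bash
python3 -c "
from workcell import bot
print(bot.hand_in())"
```

```text
the job is handed in; nothing more can be done
None
```

The job is done and handed in at about 13 s of the 45 s allowed; no verdict was reported.

**Cover:** I pushed it by its rib with closed fingertips until it met its stop, where the force rose to about 14 N. It then lay flat, with the rib measured at box y ≈ 74–79 mm against the nominal 76.

**Marked handle:** I pushed the disc handle (axis at box x = +45 mm) clockwise from about 0.32 rad to its stop. At the stop the force rose to about 10 N with almost no further motion. Afterwards both cameras gave about 1.55 rad against the nominal 1.571, a difference I take to be within the pixel measurement error.

**Plain handle:** It stayed at about 0.1 rad or less. Its part of the side picture was unchanged after the push.

**Bystanders:** The rack, vial, bottle, jar, beaker and tape looked unmoved in the last pictures. The cork block was hidden behind the arm in the last side view, so I could not check it there, but the gripper never went near it. The arm ended in free air, touching nothing.

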